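# Square the fuel-cell plates and find the socket that fits their clamp nut

### The job

Square up the five loose plates on the model fuel cell's stand by nudging or squeezing them from the sides until their edges line up. Then try the three look-alike sockets from the red tray on the brass nut above the plates to find the one that fits (one is too small to go on, one is so big that it spins round the nut), put any wrong one back upright in a well of the tray, and leave the bottle, dish, marker and eraser alone. Push the right one fully down over the nut, turn the nut with it about an eighth of a turn clockwise (seen from above), and finish there, with the gripper still holding that socket seated on the nut.

Things in the scene. Friction and masses are not known exactly. Their poses are not given: they have to be found in the camera images.
- socket_a_mid (a point): steel socket, upright cylinder 40 mm across, 60 mm tall, 200 g, knurled band, square recess in the top; stands mouth down in a tray well; six-sided bore 30 mm deep below. The three look alike; bores about 21.5, 25.5 and 29.5 mm across flats, which is which is unmarked. Point: its centre, 30 mm above the mouth; z up, x through the middle of a flat of the bore
- socket_b_mid (a point): steel socket, upright cylinder 40 mm across, 60 mm tall, 200 g, knurled band, square recess in the top; stands mouth down in a tray well; six-sided bore 30 mm deep below. The three look alike; bores about 21.5, 25.5 and 29.5 mm across flats, which is which is unmarked. Point: its centre, 30 mm above the mouth; z up, x through the middle of a flat of the bore
- socket_c_mid (a point): steel socket, upright cylinder 40 mm across, 60 mm tall, 200 g, knurled band, square recess in the top; stands mouth down in a tray well; six-sided bore 30 mm deep below. The three look alike; bores about 21.5, 25.5 and 29.5 mm across flats, which is which is unmarked. Point: its centre, 30 mm above the mouth; z up, x through the middle of a flat of the bore
- stand: assembly stand of a model fuel cell, fixed: grey foot 100 x 100 x 10 mm, aluminium pedestal 40 x 40 mm up to z = 32 mm, in its middle an upright 14 mm stud, end at z = 76 mm. A fixed 36 mm washer sits round the stud, top at z = 55.5 mm, 1 mm clear of the uppermost plate. Origin under the foot's centre, on the table; x, y along its sides
- nut_top (a point): centre of the top face (z = 67.5 mm) of the brass hex nut on the stud, 24 mm across flats, 27.7 over corners, 12 mm tall, standing on the washer; the stud goes on 8.5 mm above it. z up, x through the flat with the red mark. The right socket goes on at any of six angles 60 degrees apart (about 7 degrees of play either way) until its mouth rests on the washer
- nut_mark (a point): the red paint mark on the upper edge of one flat of the nut, 12 mm from the nut's axis
- nut (a joint): turn of the nut, rad, growing clockwise seen from above; it starts between 0 and 0.25. It turns stiffly (0.15 N m) and stays where it is left; it does not rise or sink noticeably
- tray: red plastic socket tray, 62 (x) x 220 (y) x 18 mm, fixed; origin under its centre. Three round wells 44 mm across and 10 mm deep (floor 8 mm above the table) on its y axis at y = -70, 0 and +70 mm
- wash: clear wash bottle with a red cap, 166 mm tall, a bystander; origin under its centre
- basin: white porcelain dish, 70 mm across, 30 mm tall, a bystander; origin under its centre
- felt_marker: felt marker lying on the table, 121 mm long, a bystander; origin under its centre
- rubber: blue and white eraser, 42 mm long, a bystander; origin under its centre
- plate_1_mid (a point): plate 1 from below of five loose square plates, 56 x 56 x 4 mm, 40 g, stacked on the pedestal round the stud (aluminium end plate); its 24 mm hole lets it slide about 5 mm. Point: the plate's centre; x, y along its sides, roughly parallel to the stand's
- plate_2_mid (a point): plate 2 from below of five loose square plates, 56 x 56 x 4 mm, 40 g, stacked on the pedestal round the stud (black, orange gasket line); its 24 mm hole lets it slide about 5 mm. Point: the plate's centre; x, y along its sides, roughly parallel to the stand's
- plate_3_mid (a point): plate 3 from below of five loose square plates, 56 x 56 x 4 mm, 40 g, stacked on the pedestal round the stud (black, orange gasket line); its 24 mm hole lets it slide about 5 mm. Point: the plate's centre; x, y along its sides, roughly parallel to the stand's
- plate_4_mid (a point): plate 4 from below of five loose square plates, 56 x 56 x 4 mm, 40 g, stacked on the pedestal round the stud (black, orange gasket line); its 24 mm hole lets it slide about 5 mm. Point: the plate's centre; x, y along its sides, roughly parallel to the stand's
- plate_5_mid (a point): plate 5 from below of five loose square plates, 56 x 56 x 4 mm, 40 g, stacked on the pedestal round the stud (aluminium end plate); its 24 mm hole lets it slide about 5 mm. Point: the plate's centre; x, y along its sides, roughly parallel to the stand's
Things that resemble listed ones, but are neither listed nor needed, are in the scene too. What is shaped like the part that bears socket_b_mid but green is not meant.

How it is judged:
On the way, in this order (a step that is already met when the one before it is completed fails the run):
1. the five plates lie square on one another (horizontal distance between plate_1_mid and plate_2_mid below 0.002 m and angle between the x axis of plate_1_mid and the x axis of plate_2_mid, either way round below 0.035 rad and horizontal distance between each of plate_1_mid, plate_2_mid and plate_3_mid below 0.002 m and angle between the x axis of each of plate_1_mid, plate_2_mid and the x axis of plate_3_mid, either way round below 0.035 rad and horizontal distance between each of plate_1_mid, plate_2_mid, plate_3_mid and plate_4_mid below 0.002 m and angle between the x axis of each of plate_1_mid, plate_2_mid, plate_3_mid and the x axis of plate_4_mid, either way round below 0.035 rad and horizontal distance between each of plate_1_mid, plate_2_mid, plate_3_mid, plate_4_mid and plate_5_mid below 0.002 m and angle between the x axis of each of plate_1_mid, plate_2_mid, plate_3_mid, plate_4_mid and the x axis of plate_5_mid, either way round below 0.035 rad), for 0.2 s.
2. the nut has been turned clockwise with a gripped socket seated on it (((horizontal distance between socket_a_mid and nut_top below 0.003 m and z of socket_a_mid in the frame of nut_top between 0.015 and 0.0205 m and angle between socket_a_mid's own z axis and vertical below 0.07 rad and contact force between the fingers and socket_a above 3 N) or (horizontal distance between socket_b_mid and nut_top below 0.003 m and z of socket_b_mid in the frame of nut_top between 0.015 and 0.0205 m and angle between socket_b_mid's own z axis and vertical below 0.07 rad and contact force between the fingers and socket_b above 3 N) or (horizontal distance between socket_c_mid and nut_top below 0.003 m and z of socket_c_mid in the frame of nut_top between 0.015 and 0.0205 m and angle between socket_c_mid's own z axis and vertical below 0.07 rad and contact force between the fingers and socket_c above 3 N)) and distance of nut_mark from where it was at the start of the episode above 0.0044 m and value of joint nut between 0.3 and 1.6 rad), for 0.1 s.
At the end, for the whole second after the job is handed in: Plates within 2 mm and 0.035 rad of one another; nut turned clockwise by 21 degrees or more (joint 0.3 to 1.6); a gripped socket (over 3 N) is seated on it: within 3 mm of the axis, mouth within 2.5 mm of the washer, upright; the other two sockets stand upright in tray wells (all of step 1 and distance of nut_mark from where it was at the start of the episode above 0.0044 m and value of joint nut between 0.3 and 1.6 rad and ((horizontal distance between socket_a_mid and nut_top below 0.003 m and z of socket_a_mid in the frame of nut_top between 0.015 and 0.0205 m and angle between socket_a_mid's own z axis and vertical below 0.07 rad and contact force between the fingers and socket_a above 3 N and x of socket_b_mid in the frame of tray between -0.02 and 0.02 m and y of socket_b_mid in the frame of tray between -0.09 and 0.09 m and height (world z) of socket_b_mid between 0.034 and 0.042 m and angle between each of socket_b_mid, socket_c_mid's own z axis and vertical below 0.15 rad and x of socket_c_mid in the frame of tray between -0.02 and 0.02 m and y of socket_c_mid in the frame of tray between -0.09 and 0.09 m and height (world z) of socket_c_mid between 0.034 and 0.042 m) or (horizontal distance between socket_b_mid and nut_top below 0.003 m and z of socket_b_mid in the frame of nut_top between 0.015 and 0.0205 m and angle between socket_b_mid's own z axis and vertical below 0.07 rad and contact force between the fingers and socket_b above 3 N and x of socket_a_mid in the frame of tray between -0.02 and 0.02 m and y of socket_a_mid in the frame of tray between -0.09 and 0.09 m and height (world z) of socket_a_mid between 0.034 and 0.042 m and angle between each of socket_a_mid, socket_c_mid's own z axis and vertical below 0.15 rad and x of socket_c_mid in the frame of tray between -0.02 and 0.02 m and y of socket_c_mid in the frame of tray between -0.09 and 0.09 m and height (world z) of socket_c_mid between 0.034 and 0.042 m) or (horizontal distance between socket_c_mid and nut_top below 0.003 m and z of socket_c_mid in the frame of nut_top between 0.015 and 0.0205 m and angle between socket_c_mid's own z axis and vertical below 0.07 rad and contact force between the fingers and socket_c above 3 N and x of socket_a_mid in the frame of tray between -0.02 and 0.02 m and y of socket_a_mid in the frame of tray between -0.09 and 0.09 m and height (world z) of socket_a_mid between 0.034 and 0.042 m and angle between each of socket_a_mid, socket_b_mid's own z axis and vertical below 0.15 rad and x of socket_b_mid in the frame of tray between -0.02 and 0.02 m and y of socket_b_mid in the frame of tray between -0.09 and 0.09 m and height (world z) of socket_b_mid between 0.034 and 0.042 m))); the arm keeps its last pose, push and grip.
It fails at once if the nut is turned with bare fingers (contact force between the fingers and nut above 4 N).
It fails at once if bystander felt_marker is pushed away (distance of felt_marker from where it was at the start of the episode above 0.03 m).
It fails at once if bystander rubber is pushed away (distance of rubber from where it was at the start of the episode above 0.03 m).
It fails at once if bystander wash is pushed away (distance of wash from where it was at the start of the episode above 0.03 m).
It fails at once if bystander basin is pushed away (distance of basin from where it was at the start of the episode above 0.03 m).
It also fails if it takes over 72 s, if anything falls off the work surface, if the arm or the gripper's body presses on something with over 40 N, if the wrist force passes 120 N, or if a joint passes its speed limit or range.

### The arm

A 6-joint arm with a two-finger parallel gripper is mounted at the origin on a cart in front of the work surface, level with it; the furniture and walls round the work are solid. World frame = base frame: x ahead of the robot, y to its left, z up, the work surface at z = 0. Lengths are in m, angles in rad, forces in N, time in s.
With the tool pointing down it reaches from about 0.375 to 0.9 m from the base axis. Payload 3.1 kg.
Tool frame: the origin (TCP) lies on the centre line of the jaws, within the pads' length; the fingertips stand 19 mm ahead of it and the grasp point (between the pads) is the TCP; z points along the fingers, y is the line along which they close (so a half turn about z gives the same grasp; the last joint's range is limited). The gripper opens to 85 mm and grips with 20 to 120 N. Pads are 22 mm wide; open, the fingers measure 114 mm over their backs; the gripper's body (76 mm by 85 mm) begins 54 mm behind the grasp point. The pads swing forward as they close: fully open they stand 13 mm farther back than shut.
Start: joints at [-1.484, 0.527, 1.433, -0, 1.181, -0.178], TCP at [0.164, -0.603, 0.25] pointing down, gripper open.
Joint ranges: [-3.08, 3.08], [-0.75, 2.2], [0.22, 2.44], [-1.43, 4.57], [0, 2.65], [-2.85, 2.85]. Speed limits (rad/s): [2.79, 2.79, 3.14, 3.14, 3.14, 3.14].

### API

Orientations are given as a unit quaternion [x, y, z, w].
In Python, from station import manip gives the robot as it stands.
- The arm moves only by the tool servo_tool, never from a script. Its argument "rows" is a list that holds one entry, the list of rows, each a list of 7 numbers: the turn, a rotation vector about the tool's x, y, z in degrees, then the shift along the tool's x, y, z in m, then the gripper command: -1 is shut, 1 is fully open, values between are in proportion. In form: [[[wx, wy, wz, tx, ty, tz, jaw], ...]]. A call has 1 to 8 rows; each row shifts and turns the commanded pose from where the row before left it, along the tool's axes as they then stand; what a row does not reach is not made up. A row lasts 1/12 s, in which the tool goes at most 41.7 mm and 7.16 degrees, less where a joint would pass 70% of its speed; a pose out of reach is approached as far as the arm can. A call is refused whole if a number of a shift passes 0.0417 or a number of a turn 7.16, either way. A call with a gripper value outside its range is refused whole. The fingers move at their own pace and stop on an object; "squeeze" is the grip in N (left out, the last holds). Time passes only in rows, so rows that do not move let the fingers close. It gives the time, the measured TCP pose, the force, the opening and the grip force at its end, in the units of the state.
- manip.sense(): the state, without advancing time (a new reading comes with each control period).
- manip.snapshot(name): name is "scene" or "top" or "wrist"; returns the picture (420x560x3 uint8, blue, green, red); there is no depth.
- manip.camera_info(name): a dict with "K" (3x3 intrinsics, pixels), "camera_from_world" (4x4, takes a point from world to camera coordinates). Camera axes: x right, y down, z forward; pixel columns grow to the right and rows downward; lengths in m; the calibration is good to about 2 mm. A picture is of the moment at which its call begins: read the wrist's pose just before it. camera_info takes no time and is no camera call; for the wrist camera it gives the pose at the moment of the call.
- manip.sign_off(): hands the job in; it is judged then, once.
The state is a dict: "t": time; "q": joint angles; "qd": joint speeds; "tau": joint torques, N m; "tcp_pos": TCP position; "tool_rot": TCP orientation; "force": force on the tool from outside, world axes, zero at the start; "ft_torque": the same for the moment, N m; "finger_gap": opening from 0.0 (shut) to 1.0 (fully open); "gripper_force": force on a finger pad.
Only numpy, scipy, OpenCV 4.12 (cv2) and the standard library are available. Lean on these libraries where they do the work, as an engineer would, in place of code of your own. Each camera call takes 0.05 s, during which the arm holds its last target. There are 200 camera calls.

## Working session

There is one attempt and no reset: what is moved stays moved. The work goes in short steps, Python scripts to look and compute and a tool call to move; the robot and the scene stay as the last step left them, time stands still between calls to the robot, and variables do not carry over. Pictures are saved under pics/ and viewed, at most 10 in all, crops included, and the job is handed in when it is done.

Besides the shell and the picture viewer there is one more tool, called after "Emit:" in YAML: its name, and indented under it one key for each argument. servo_tool: Moves the arm, as the interface text tells. Its arguments: {"type":"object","properties":{"rows":{"type":"array","items":{"type":"array","items":{"type":"array","items":{"type":"number"}}}},"squeeze":{"type":"number"}},"required":["rows"]}

```bash
mkdir -p pics; cat > h.py <<'E'
import numpy as np, cv2
from station import manip
def snap(n,f,crop=None,s=1):
    im=manip.snapshot(n)
    if crop: x0,y0,x1,y1=crop; im=im[y0:y1,x0:x1]
    if s!=1: im=cv2.resize(im,None,fx=s,fy=s,interpolation=cv2.INTER_CUBIC)
    cv2.imwrite('pics/'+f,im)
def world(n,u,v,z,info=None):
    c=info or manip.camera_info(n);K=np.array(c['K']);T=np.array(c['camera_from_world'])
    d=np.linalg.inv(K)@[u,v,1];R=T[:3,:3];o=-R.T@T[:3,3];d=R.T@d
    return o+d*(z-o[2])/d[2]
def pix(n,p):
    c=manip.camera_info(n);K=np.array(c['K']);T=np.array(c['camera_from_world'])
    q=K@(T[:3,:3]@np.array(p)+T[:3,3]);return q[:2]/q[2]
E
python3 - <<'E'
from h import *
a=manip.snapshot('top');b=manip.snapshot('scene')
cv2.imwrite('pics/top0.png',a);cv2.imwrite('pics/scene0.png',b)
cv2.imwrite('pics/top1.png',cv2.resize(a,(800,600),interpolation=cv2.INTER_CUBIC))
s=manip.sense();print(s)
for n in('top','scene'):
  c=manip.camera_info(n);T=np.array(c['camera_from_world']);print(n,-T[:3,:3].T@T[:3,3],T[:3,:3],c['K'])
E
```

```text
{'t': 0.1, 'q': array([-1.48348065e+00,  5.28418565e-01,  1.43376896e+00,  1.65777194e-05,
        1.18140645e+00, -1.78486826e-01]), 'qd': array([ 0.00083691, -0.00379577, -0.0040814 ,  0.00227227,  0.00121161,
       -0.00023404]), 'tau': array([-3.99679730e-04, -4.43305707e+01, -1.78585625e+01, -2.19366821e-04,
        3.83799139e-03,  5.51850874e-06]), 'tcp_pos': array([ 0.1641642 , -0.60242734,  0.24940522]), 'tool_rot': array([ 9.91181542e-01,  1.32507171e-01,  5.32571364e-05, -9.99271731e-04]), 'force': array([ 0.60894672,  0.73104725, -0.42403817]), 'ft_torque': array([ 0.01259975, -0.00818129,  0.0133964 ]), 'gripper_force': 0.0, 'finger_gap': 0.9978895181775597}
top [0.41778763 0.18139858 1.1671404 ] [[ 0.00503714 -0.99997955  0.00394157]
 [-0.99575191 -0.00537816 -0.09191961]
 [ 0.09193893 -0.00346181 -0.99575863]] [[432.26513045   0.         271.89637411]
 [  0.         432.26513045 212.42628824]
 [  0.           0.           1.        ]]
scene [-0.16688262  0.65123863  0.45327581] [[-0.54925214 -0.83544286  0.01890296]
 [-0.33814902  0.20151258 -0.91926488]
 [ 0.76418409 -0.51130022 -0.3931854 ]] [[414.23922675   0.         278.72599291]
 [  0.         414.23922675 205.97331953]
 [  0.           0.           1.        ]]
```

View pics/top1.png

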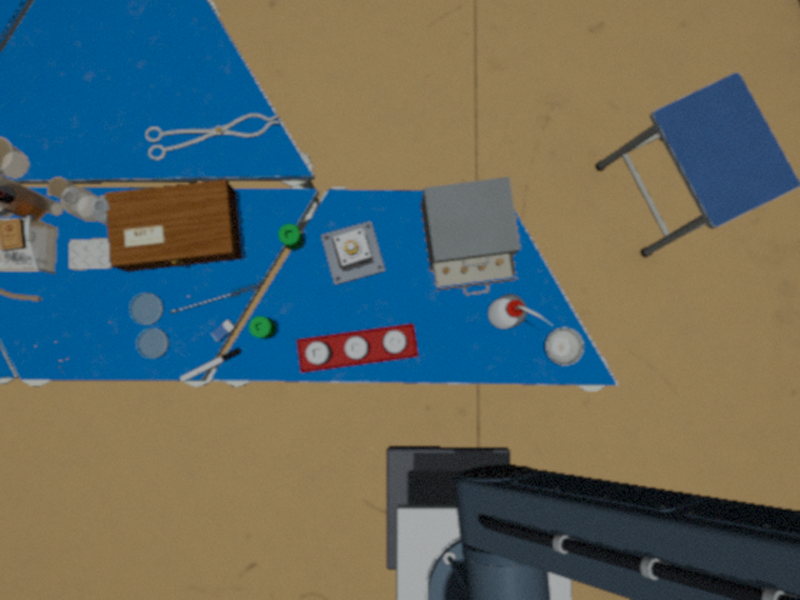

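View pics/scene0.png

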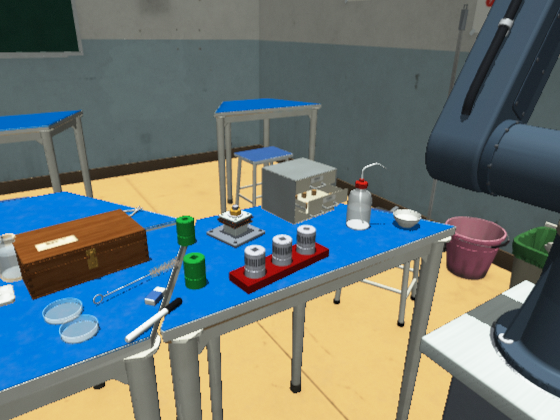

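The top view shows the stand at about (352,250) and the tray wells at (317,352), (356,348) and (395,342). The bottle, dish, drawer box and two green decoys are all clear of these. The scene view shows the sockets upright in the tray and the nut above the plates.

```bash
python3 - <<'E'
from h import *
k=1.42857
for n,u,v,z in [('foot tl',322,236,.01),('foot tr',374,222,.01),('foot br',384,270,.01),('foot bl',333,283,.01),('nut',352,247,.07),('s1',317,351,.068),('s2',356,347,.068),('s3',395,341,.068),('tray tl',297,340,.018),('tray tr',414,324,.018),('tray br',417,356,.018),('tray bl',301,372,.018),('bottle',515,308,.166),('drawerbl',434,263,.1)]:
    print(n,world('top',u/k,v/k,z).round(3))
s=manip.sense();c=manip.camera_info('wrist');T=np.array(c['camera_from_world']);o=-T[:3,:3].T@T[:3,3]
from scipy.spatial.transform import Rotation as R
r=R.from_quat(s['tool_rot']).as_matrix();print(r, r.T@(o-s['tcp_pos']), r.T@T[:3,:3].T, c['K'])
im=cv2.imread('pics/top0.png')
cv2.imwrite('pics/top2.png',cv2.resize(im[140:275,195:305],None,fx=5,fy=4.4,interpolation=cv2.INTER_CUBIC))
E
```

```text
foot tl [0.653 0.304 0.01 ]
foot tr [0.68  0.206 0.01 ]
foot br [0.588 0.186 0.01 ]
foot bl [0.563 0.282 0.01 ]
nut [0.621 0.244 0.07 ]
s1 [0.434 0.304 0.068]
s2 [0.441 0.235 0.068]
s3 [0.452 0.166 0.068]
tray tl [0.455 0.347 0.018]
tray tr [0.486 0.13  0.018]
tray br [0.426 0.124 0.018]
tray bl [0.396 0.338 0.018]
bottle [ 0.504 -0.028  0.166]
drawerbl [0.588 0.098 0.1  ]
[[ 9.64883694e-01  2.62677430e-01 -1.59246359e-04]
 [ 2.62677218e-01 -9.64881702e-01  1.99503329e-03]
 [ 3.70396321e-04 -1.96680548e-03 -9.99997997e-01]] [ 6.97718059e-02  7.44988824e-05 -1.23274955e-01] [[-6.76307146e-04 -9.61626004e-01 -2.74362846e-01]
 [ 9.99999145e-01 -3.43239779e-04 -1.26197215e-03]
 [ 1.11937299e-03 -2.74363464e-01  9.61625414e-01]] [[324.56910125   0.         276.78205775]
 [  0.         324.56910125 204.28068051]
 [  0.           0.           1.        ]]
```

Emit:
servo_tool:
  rows:
    - [[0,0,0,0.0277,-0.029,0,1],[0,0,0,0.0277,-0.029,0,1],[0,0,0,0.0277,-0.029,0,1],[0,0,0,0.0277,-0.029,0,1],[0,0,0,0.0277,-0.029,0,1],[0,0,0,0.0277,-0.029,0,1],[0,0,0,0.0277,-0.029,0,1],[0,0,0,0.0277,-0.029,0,1]]

```text
t: 0.77
tcp_pos: [0.3174, -0.319, 0.2501]
tool_rot: [0.991, 0.132, -0.0, -0.0]
force: [0.5, -0.2, -0.7]
finger_gap: 1.0
gripper_force: 0.0
```

Emit:
servo_tool:
  rows:
    - [[0,0,0,0.0277,-0.029,0,1],[0,0,0,0.0277,-0.029,0,1],[0,0,0,0.0277,-0.029,0,1],[0,0,0,0.0277,-0.029,0,1],[0,0,0,0.0277,-0.029,0,1],[0,0,0,0.0277,-0.029,0,1],[0,0,0,0.0277,-0.029,0,1],[0,0,0,0.0277,-0.029,0,1]]

```text
t: 1.43
tcp_pos: [0.4703, -0.0368, 0.2502]
tool_rot: [0.991, 0.133, -0.0, -0.0]
force: [1.2, -0.9, -0.0]
finger_gap: 1.002
gripper_force: 0.0
```

Emit:
servo_tool:
  rows:
    - [[0,0,0,0.0277,-0.029,0.0075,1],[0,0,0,0.0277,-0.029,0.0075,1],[0,0,0,0.0277,-0.029,0.0075,1],[0,0,0,0.0277,-0.029,0.0075,1],[0,0,0,0.0277,-0.029,0.0075,1],[0,0,0,0.0277,-0.029,0.0075,1],[0,0,0,0.0277,-0.029,0.0075,1],[0,0,0,0.0277,-0.029,0.0075,1]]

```text
t: 2.1
tcp_pos: [0.623, 0.2451, 0.1893]
tool_rot: [0.991, 0.133, -0.001, 0.0]
force: [0.0, -0.4, 0.0]
finger_gap: 1.001
gripper_force: 0.0
```

Emit:
servo_tool:
  rows:
    - [[0,0,0,0,0,0.0,1],[0,0,0,0,0,0.0,1]]

```text
t: 2.27
tcp_pos: [0.6224, 0.245, 0.1885]
tool_rot: [0.991, 0.134, -0.001, 0.0]
force: [0.9, -0.2, 0.3]
finger_gap: 1.002
gripper_force: 0.0
```

```bash
python3 - <<'E'
from h import *
s=manip.sense();print(s)
snap('wrist','w0.png',None,1.428)
c=manip.camera_info('wrist')
print(pix('wrist',[.621,.2445,.0675])*1.428)
np.save('w0.npy',[c],allow_pickle=True)
E
```

```text
{'t': 2.2667, 'q': array([ 2.08422581e-01,  6.55095982e-01,  1.36945588e+00, -2.37283643e-04,
        1.11929018e+00,  1.51010746e+00]), 'qd': array([-0.04392746, -0.03937905,  0.05335156, -0.01694118,  0.01001414,
       -0.00297289]), 'tau': array([ 1.20538663e+00, -4.82868004e+01, -1.77149123e+01,  1.38090542e-01,
       -1.25751975e-01,  3.02609371e-02]), 'tcp_pos': array([0.62242209, 0.24503322, 0.18852521]), 'tool_rot': array([ 9.90953434e-01,  1.34201396e-01, -1.11375512e-03,  1.89405839e-04]), 'force': array([ 0.85844257, -0.15982703,  0.34052188]), 'ft_torque': array([ 0.0162936 ,  0.0804909 , -0.02291574]), 'gripper_force': 0.0, 'finger_gap': 1.0019877364925602}
[393.48281373 292.23569329]
```

View pics/w0.png

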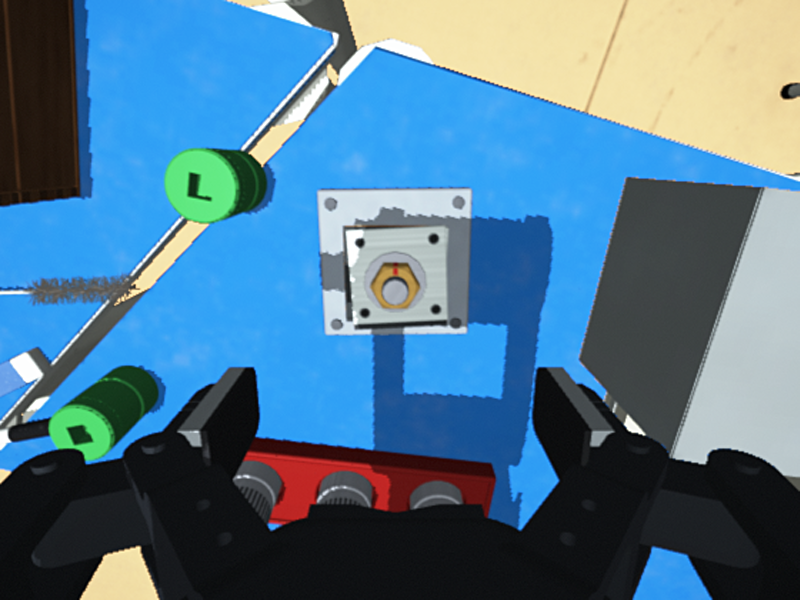

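The wrist view shows the foot squared with the tool, with corners at (318,188), (470,188), (468,334) and (327,334). The nut's top is centred near (395,285), and the red mark at (395,269) points along the tool's x.

```bash
python3 - <<'E'
from h import *
c=np.load('w0.npy',allow_pickle=True)[0];k=1.428
P=[world('wrist',u/k,v/k,.01,c) for u,v in [(318,188),(470,188),(468,334),(327,334)]]
print(np.round(P,4),np.mean(P,0))
x=P[0]-P[3]+P[1]-P[2];y=P[0]-P[1]+P[3]-P[2];print(np.degrees(np.arctan2(x[1],x[0])),np.degrees(np.arctan2(-y[0],y[1])))
print('stud',world('wrist',396/k,290/k,.076,c)); print('mark',world('wrist',395/k,269/k,.0675,c));print('nut',world('wrist',395/k,285/k,.0675,c))
print('plate5',np.mean([world('wrist',u/k,v/k,.052,c) for u,v in [(346,227),(449,227),(445,325),(354,327)]],0))
im=cv2.imread('pics/w0.png');cv2.imwrite('pics/w0c.png',cv2.resize(im[180:340,310:480],None,fx=3.7,fy=3.7,interpolation=cv2.INTER_CUBIC))
E
```

```text
[[0.6589 0.305  0.01  ]
 [0.6845 0.2115 0.01  ]
 [0.5894 0.1823 0.01  ]
 [0.5634 0.2771 0.01  ]] [0.62403962 0.24397815 0.01      ]
16.64969209009412 15.298112635019923
stud [0.62492472 0.24414726 0.076     ]
mark [0.63385976 0.24714878 0.0675    ]
nut [0.62519507 0.24478175 0.0675    ]
plate5 [0.62569934 0.24283219 0.052     ]
```

View pics/w0c.png

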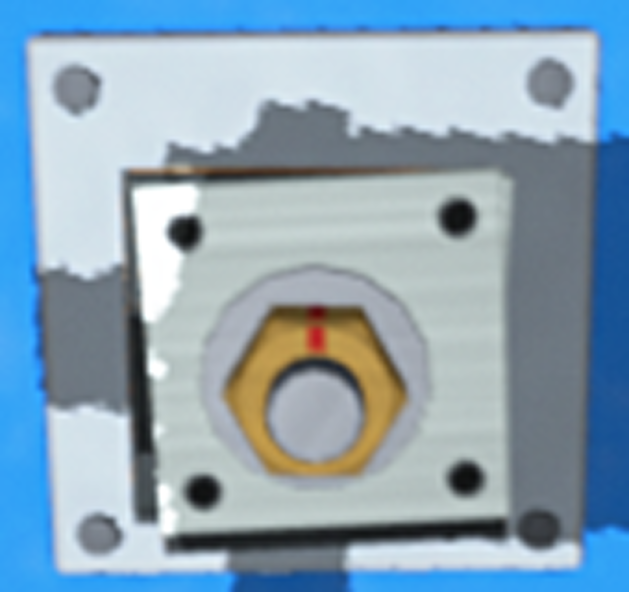

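Emit:
servo_tool:
  rows:
    - [[0,0,0,0.0015,0.0013,0.0,1],[0,0,0,0,0,0.03,1],[0,0,0,0,0,0.03,1],[0,0,0,0,0,0.03,1],[0,0,0,0,0,0.03,1],[0,0,0,0,0,0.0285,1],[0,0,0,0,0,0,1]]
  squeeze: 20

```text
t: 2.9
tcp_pos: [0.6202, 0.2393, 0.0366]
tool_rot: [0.991, 0.131, -0.006, 0.001]
force: [-0.7, -0.7, -0.6]
finger_gap: 0.999
gripper_force: 0.0
```

Emit:
servo_tool:
  rows:
    - [[0,0,0,0,0,0,0.6],[0,0,0,0,0,0,0.5],[0,0,0,0,0,0,0.4],[0,0,0,0,0,0,0.3],[0,0,0,0,0,0,0.2],[0,0,0,0,0,0,0],[0,0,0,0,0,0,-0.2],[0,0,0,0,0,0,-0.2]]

```text
t: 3.57
tcp_pos: [0.6261, 0.243, 0.0449]
tool_rot: [0.991, 0.132, 0.002, -0.0]
force: [-1.8, 1.1, 6.6]
finger_gap: 0.66
gripper_force: 21.2
```

Emit:
servo_tool:
  rows:
    - [[0,0,0,0,0,0,0.6],[0,0,0,0,0,0,1],[0,0,0,0,0,0,1],[0,0,0,0,0,-0.03,1],[0,0,0,0,0,-0.03,1],[0,0,-6,0,0,0,1],[0,0,-7,0,0,0,1],[0,0,-7,0,0,0,1]]

```text
t: 4.23
tcp_pos: [0.6251, 0.2422, 0.1028]
tool_rot: [0.952, 0.306, 0.001, 0.0]
force: [-0.5, -0.5, 0.2]
finger_gap: 0.996
gripper_force: 0.0
```

Emit:
servo_tool:
  rows:
    - [[0,0,-7,0,0,0,1],[0,0,-7,0,0,0,1],[0,0,-7,0,0,0,1],[0,0,-7,0,0,0,1],[0,0,-7,0,0,0,1],[0,0,-7,0,0,0,1],[0,0,-7,0,0,0,1],[0,0,-7,0,0,0,1]]

```text
t: 4.9
tcp_pos: [0.6246, 0.2421, 0.1016]
tool_rot: [0.697, 0.717, -0.0, 0.0]
force: [-0.5, -0.2, 0.0]
finger_gap: 1.002
gripper_force: 0.0
```

Emit:
servo_tool:
  rows:
    - [[0,0,-7,0,0,0,1],[0,0,-7,0,0,0,1],[0,0,0,0,0,0,1],[0,0,0,0,0,0,1]]

```text
t: 5.23
tcp_pos: [0.6246, 0.2422, 0.1017]
tool_rot: [0.608, 0.794, -0.0, -0.0]
force: [0.0, 0.8, -0.6]
finger_gap: 1.004
gripper_force: 0.0
```

```bash
python3 - <<'E'
from h import *
from scipy.spatial.transform import Rotation as R
s=manip.sense();print(s['t'],s['q'][5],s['tcp_pos'],R.from_quat(s['tool_rot']).as_matrix().round(4))
snap('wrist','w1.png',None,1.428)
c=manip.camera_info('wrist');np.save('w1.npy',[c],allow_pickle=True)
print(pix('wrist',[.624,.244,.0675])*1.428)
E
```

```text
5.2333 -0.05908847564087543 [0.62457496 0.24216143 0.10166118] [[-2.597e-01  9.657e-01 -2.000e-04]
 [ 9.657e-01  2.597e-01 -2.000e-04]
 [-2.000e-04 -3.000e-04 -1.000e+00]]
[394.78276089 351.85077805]
```

Emit:
servo_tool:
  rows:
    - [[0,0,0,0.0018,0,0,1],[0,0,0,0,0,0.03,1],[0,0,0,0,0,0.03,1],[0,0,0,0,0,0,1],[0,0,0,0,0,0,1],[0,0,0,0,0,0,0.6],[0,0,0,0,0,0,0.5],[0,0,0,0,0,0,0.4]]

```text
t: 5.95
tcp_pos: [0.6262, 0.2445, 0.0442]
tool_rot: [0.607, 0.794, 0.002, 0.002]
force: [0.3, -0.1, 1.0]
finger_gap: 0.701
gripper_force: 1.7
```

Emit:
servo_tool:
  rows:
    - [[0,0,0,0,0,0,0.3],[0,0,0,0,0,0,0.2],[0,0,0,0,0,0,0],[0,0,0,0,0,0,-0.2],[0,0,0,0,0,0,-0.2],[0,0,0,0,0,0,-0.2]]

```text
t: 6.45
tcp_pos: [0.6262, 0.2445, 0.0448]
tool_rot: [0.607, 0.794, 0.002, 0.002]
force: [-0.1, 0.0, 4.4]
finger_gap: 0.65
gripper_force: 21.1
```

Emit:
servo_tool:
  rows:
    - [[0,0,0,0,0,0,0.6],[0,0,0,0,0,0,1],[0,0,0,0,0,0,1],[0,0,0,0,0,-0.03,1],[0,0,0,0,0,-0.03,1],[0,0,0,0,0,-0.03,1],[0,0,0,0,0,0,1],[0,0,0,0,0,0,1]]

```text
t: 7.12
tcp_pos: [0.6255, 0.2444, 0.1342]
tool_rot: [0.607, 0.795, 0.002, 0.002]
force: [-0.9, -0.3, 0.2]
finger_gap: 0.998
gripper_force: 0.0
```

```bash
python3 - <<'E'
from h import *
s=manip.sense();print(s['t'],s['tcp_pos'],s['tool_rot'])
im=manip.snapshot('wrist');b=manip.snapshot('scene')
c=manip.camera_info('wrist');np.save('w2.npy',[c],allow_pickle=True)
p=pix('wrist',[.624,.244,.0675]).astype(int);print(p)
a=cv2.resize(im[p[1]-60:p[1]+60,p[0]-65:p[0]+65],(650,600),interpolation=cv2.INTER_CUBIC)
q=pix('scene',[.624,.244,.045]).astype(int);print(q)
b=cv2.resize(b[q[1]-32:q[1]+32,q[0]-40:q[0]+40],None,fx=5,fy=5,interpolation=cv2.INTER_CUBIC)
cv2.imwrite('pics/w2.png',a);cv2.imwrite('pics/s2.png',b)
o=np.zeros((600,800,3),np.uint8);o[:480,:440]=cv2.resize(a,(440,480)) if 0 else cv2.resize(a,(440,480));o[:288,440:]=cv2.resize(b,(360,288));cv2.imwrite('pics/c2.png',o[:480])
E
```

```text
7.1167 [0.6254884  0.24437448 0.13422916] [0.60712535 0.79460245 0.00180872 0.00157482]
[278 230]
[235 216]
```

View pics/c2.png

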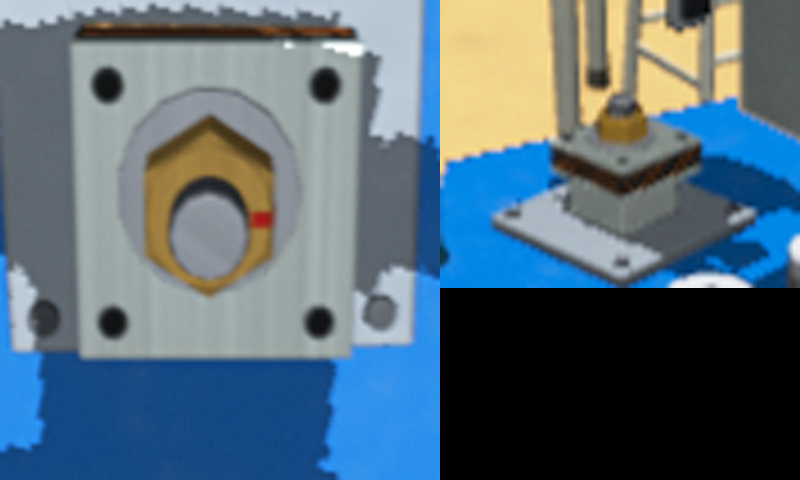

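The plates look square, but the pads may only just have reached plate 1. I'll squeeze again a bit lower, both ways.

Emit:
servo_tool:
  rows:
    - [[0,0,0,0,-0.0015,0,1],[0,0,0,0,0,0.035,1],[0,0,0,0,0,0.035,1],[0,0,0,0,0,0.022,1],[0,0,0,0,0,0.007,1],[0,0,0,0,0,0,1],[0,0,0,0,0,0,0.6],[0,0,0,0,0,0,0.4]]

```text
t: 7.88
tcp_pos: [0.6238, 0.2439, 0.0341]
tool_rot: [0.607, 0.795, 0.001, 0.001]
force: [0.4, 0.1, -0.3]
finger_gap: 0.747
gripper_force: 0.0
```

Emit:
servo_tool:
  rows:
    - [[0,0,0,0,0,0,0.3],[0,0,0,0,0,0,0.2],[0,0,0,0,0,0,0],[0,0,0,0,0,0,-0.2],[0,0,0,0,0,0,-0.2]]

```text
t: 8.3
tcp_pos: [0.6246, 0.2441, 0.0349]
tool_rot: [0.607, 0.795, 0.002, 0.002]
force: [1.3, -0.4, 5.9]
finger_gap: 0.656
gripper_force: 23.9
```

Emit:
servo_tool:
  rows:
    - [[0,0,0,0,0,0,0.6],[0,0,0,0,0,0,1],[0,0,0,0,0,0,1],[0,0,0,0,0,-0.03,1],[0,0,0,0,0,-0.03,1],[0,0,6,0,0,0,1],[0,0,7,0,0,0,1],[0,0,7,0,0,0,1]]

```text
t: 8.97
tcp_pos: [0.6224, 0.2436, 0.0932]
tool_rot: [0.738, 0.675, -0.0, -0.0]
force: [0.3, -0.5, 0.2]
finger_gap: 1.002
gripper_force: 0.0
```

Emit:
servo_tool:
  rows:
    - [[0,0,7,0,0,0,1],[0,0,7,0,0,0,1],[0,0,7,0,0,0,1],[0,0,7,0,0,0,1],[0,0,7,0,0,0,1],[0,0,7,0,0,0,1],[0,0,7,0,0,0,1],[0,0,7,0,0,0,1]]

```text
t: 9.63
tcp_pos: [0.6218, 0.2435, 0.0921]
tool_rot: [0.968, 0.249, -0.001, -0.0]
force: [-0.2, -0.8, 0.3]
finger_gap: 0.998
gripper_force: 0.0
```

Emit:
servo_tool:
  rows:
    - [[0,0,7,0,0,0,1],[0,0,7,0,0,0,1],[0,0,0,0,0,0,1],[0,0,0,0,0,0,1]]

```text
t: 9.97
tcp_pos: [0.6221, 0.2435, 0.0923]
tool_rot: [0.991, 0.134, -0.001, 0.0]
force: [-0.0, 0.3, -0.3]
finger_gap: 1.003
gripper_force: 0.0
```

Emit:
servo_tool:
  rows:
    - [[0,0,0,0.002,0,0,1],[0,0,0,0,0,0.025,1],[0,0,0,0,0,0.025,1],[0,0,0,0,0,0.006,1],[0,0,0,0,0,0,1],[0,0,0,0,0,0,0.7],[0,0,0,0,0,0,0.5],[0,0,0,0,0,0,0.4]]

```text
t: 10.63
tcp_pos: [0.6258, 0.2443, 0.0384]
tool_rot: [0.991, 0.133, 0.001, 0.0]
force: [0.8, 0.2, 0.0]
finger_gap: 0.699
gripper_force: 0.2
```

Emit:
servo_tool:
  rows:
    - [[0,0,0,0,0,0,0.3],[0,0,0,0,0,0,0.2],[0,0,0,0,0,0,0],[0,0,0,0,0,0,-0.2],[0,0,0,0,0,0,-0.2]]

```text
t: 11.05
tcp_pos: [0.626, 0.244, 0.0386]
tool_rot: [0.991, 0.133, 0.002, 0.0]
force: [1.2, -1.5, 6.1]
finger_gap: 0.651
gripper_force: 21.3
```

Emit:
servo_tool:
  rows:
    - [[0,0,0,0,0,0,0.6],[0,0,0,0,0,0,1],[0,0,0,0,0,0,1],[0,0,0,0,0,-0.035,1],[0,0,0,0,0,-0.04,1],[0,0,0,0,0,-0.04,1],[0,0,0,0,0,0,1],[0,0,0,0,0,0,1]]

```text
t: 11.72
tcp_pos: [0.6264, 0.2448, 0.1549]
tool_rot: [0.991, 0.133, 0.003, -0.0]
force: [0.7, 0.2, -0.4]
finger_gap: 0.998
gripper_force: 0.0
```

```bash
python3 - <<'E'
from h import *
s=manip.sense();print(s['t'],s['q'].round(2),s['tcp_pos'],s['tool_rot'])
im=manip.snapshot('wrist')
c=manip.camera_info('wrist');np.save('w3.npy',[c],allow_pickle=True)
cv2.imwrite('pics/w3.png',cv2.resize(im,(800,600),interpolation=cv2.INTER_CUBIC))
E
```

```text
11.7167 [0.21 0.7  1.39 0.   1.05 1.51] [0.62637503 0.24484992 0.15492195] [ 9.91161515e-01  1.32621543e-01  3.19993398e-03 -3.71343253e-04]
```

View pics/w3.png

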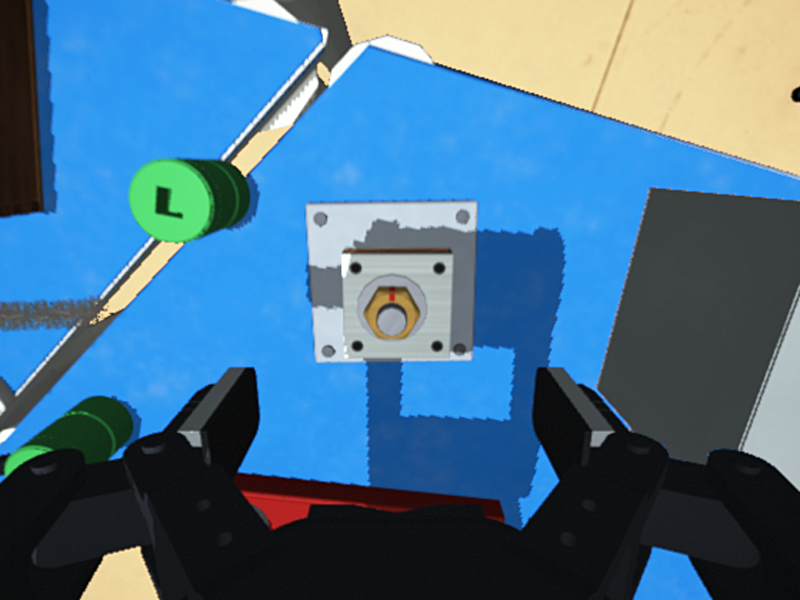

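Emit:
servo_tool:
  rows:
    - [[0,0,0,0,0,-0.015,1],[0,0,0,-0.0362,-0.0078,0,1],[0,0,0,-0.0362,-0.0078,0,1],[0,0,0,-0.0362,-0.0078,0,1],[0,0,0,-0.0362,-0.0078,0,1],[0,0,0,-0.0362,-0.0078,0,1],[0,0,-6.9,0,0,0,1],[0,0,-6.9,0,0,0,1]]

```text
t: 12.43
tcp_pos: [0.4344, 0.2336, 0.1647]
tool_rot: [0.967, 0.254, -0.004, -0.0]
force: [0.2, -0.6, -0.0]
finger_gap: 1.006
gripper_force: 0.0
```

Emit:
servo_tool:
  rows:
    - [[0,0,-6.9,0,0,0,1],[0,0,-6.9,0,0,0,1],[0,0,-6.9,0,0,0,1],[0,0,-6.9,0,0,0,1],[0,0,-6.9,0,0,0,1],[0,0,-6.9,0,0,0,1],[0,0,-6.9,0,0,0,1],[0,0,-6.9,0,0,0,1]]

```text
t: 13.1
tcp_pos: [0.438, 0.2339, 0.1648]
tool_rot: [0.74, 0.673, -0.002, -0.001]
force: [-0.2, -0.2, -0.2]
finger_gap: 1.003
gripper_force: 0.0
```

Emit:
servo_tool:
  rows:
    - [[0,0,-6.9,0,0,0,1],[0,0,-6.9,0,0,0,1],[0,0,0,0,0,0,1],[0,0,0,0,0,0,1]]

```text
t: 13.43
tcp_pos: [0.4385, 0.234, 0.1653]
tool_rot: [0.657, 0.754, -0.002, -0.001]
force: [-0.3, 0.4, -0.7]
finger_gap: 0.999
gripper_force: 0.0
```

```bash
python3 - <<'E'
from h import *
s=manip.sense();print(s['t'],s['q'].round(2),s['tcp_pos'],s['tool_rot'])
im=manip.snapshot('wrist')
c=manip.camera_info('wrist');np.save('w4.npy',[c],allow_pickle=True)
cv2.imwrite('pics/w4.png',cv2.resize(im,(800,600),interpolation=cv2.INTER_CUBIC))
c3=np.load('w3.npy',allow_pickle=True)[0];k=1.4286
print('stud',world('',391/k,319/k,.076,c3),'nut',world('',391/k,312/k,.0675,c3))
E
```

```text
13.4333 [0.26 0.49 1.83 0.   0.83 0.13] [0.43849845 0.23395642 0.16531322] [ 0.65701549  0.7538746  -0.00158124 -0.00110616]
stud [0.62401714 0.24654521 0.076     ] nut [0.62451363 0.24677059 0.0675    ]
```

View pics/w4.png

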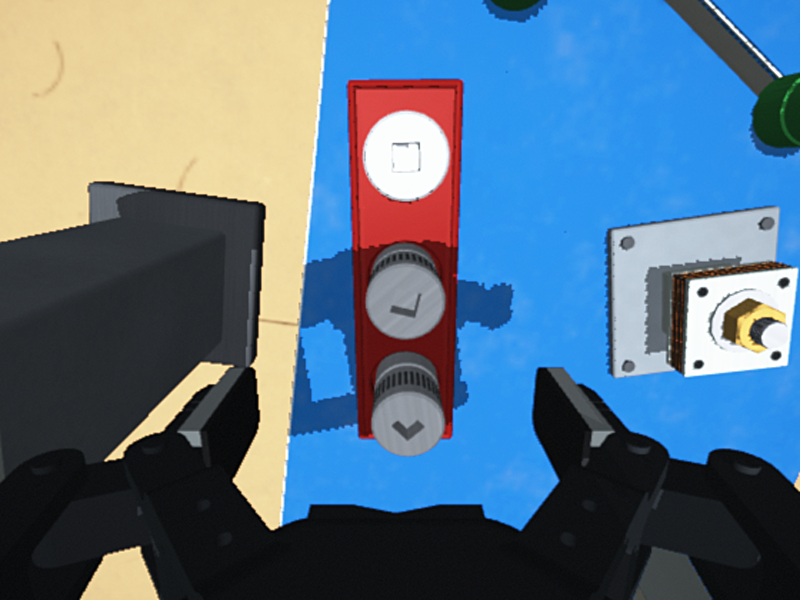

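Wrist view over the tray: the socket tops are at (406,155), (405,298) and (407,421), and the first recess is square to the tool. The stud end shows at (772,333), and the plate stack looks flush from the side.

```bash
python3 - <<'E'
from h import *
from scipy.spatial.transform import Rotation as R
c=np.load('w4.npy',allow_pickle=True)[0];k=1.4286
s=manip.sense();r=R.from_quat(s['tool_rot']).as_matrix();t=s['tcp_pos']
print(r.round(4))
for n,u,v,z in [('s1',406,155,.068),('s2',405,298,.068),('s3',407,421,.068),('stud',773,333,.076),('tl',348,82,.018),('tr',463,80,.018)]:
    w=world('',u/k,v/k,z,c);print(n,w.round(4),'tool',(r.T@(w-t)).round(4))
P=[world('',u/k,v/k,.01,c) for u,v in [(611,230),(777,207),(613,376)]];print(np.mean(P[1:],0), P)
im=cv2.imread('pics/w4.png')
E
```

```text
[[-1.368e-01  9.906e-01 -3.000e-03]
 [ 9.906e-01  1.368e-01 -7.000e-04]
 [-3.000e-04 -3.100e-03 -1.000e+00]]
s1 [0.4336 0.3058 0.068 ] tool [0.0718 0.005  0.0976]
s2 [0.4428 0.2382 0.068 ] tool [0.0036 0.0049 0.0976]
s3 [0.4537 0.17   0.068 ] tool [-0.0655  0.0063  0.0976]
stud [0.623  0.2475 0.076 ] tool [-0.0118  0.1846  0.089 ]
tl [0.3982 0.3394 0.018 ] tool [ 0.11   -0.0253  0.1476]
tr [0.4593 0.3488 0.018 ] tool [0.1109 0.0365 0.1475]
[0.62320274 0.24696527 0.01      ] [array([0.56299377, 0.28039289, 0.01      ]), array([0.65684103, 0.30711869, 0.01      ]), array([0.58956444, 0.18681185, 0.01      ])]
```

```bash
python3 - <<'E'
from h import *
k=1.4286
def cam(n): return np.load(n,allow_pickle=True)[0]
def yawR(c):
    T=np.array(c['camera_from_world']);x=T[:3,:3].T@[0,-1,0];a=np.arctan2(x[1],x[0]);return np.array([[np.cos(a),np.sin(a)],[np.sin(a),-np.cos(a)]])
D=[]
for n,u,v,z in [('w2.npy',274.7,228,.076),('w2.npy',274.6,221,.0675),('w3.npy',391/k,319/k,.076),('w3.npy',391/k,312/k,.0675),('w4.npy',773/k,333/k,.076)]:
    c=cam(n);w=world('',u,v,z,c);D.append((w[:2],yawR(c)));print(n,w)
D2=D[:4]
A=np.vstack([np.hstack([np.eye(2),R]) for _,R in D2]);b=np.hstack([w for w,_ in D2])
x,res,_,_=np.linalg.lstsq(A,b,rcond=None);print('nut',x[:2],'bias tool',x[2:],res)
c=cam('w4.npy')
for n,u,v in [('s1',406,155),('s2',405,298),('s3',407,421)]:
    w=world('',u/k,v/k,.068,c)[:2]-yawR(c)@x[2:];d=yawR(c).T@(w-manip.sense()['tcp_pos'][:2]);print(n,w,'tool',d)
E
```

```text
w2.npy [0.62092461 0.24787489 0.076     ]
w2.npy [0.62043979 0.24920414 0.0675    ]
w3.npy [0.62401714 0.24654521 0.076     ]
w3.npy [0.62451363 0.24677059 0.0675    ]
w4.npy [0.62298393 0.24750003 0.076     ]
nut [0.62153276 0.24580668] bias tool [ 0.00286025 -0.00010395] [1.14962244e-06]
s1 [0.43407691 0.30294962] tool [0.06890199 0.00478015]
s2 [0.44328974 0.23538996] tool [0.00071716 0.00466255]
s3 [0.4541461  0.16716508] tool [-0.0683515  0.006082 ]
```

Emit:
servo_tool:
  rows:
    - [[0,0,0,0.035,0.0024,0,1],[0,0,0,0.034,0.0024,0,1],[0,0,0,0,0,0.03,1],[0,0,0,0,0,0.03,1],[0,0,0,0,0,0.03,1],[0,0,0,0,0,0.02,1],[0,0,0,0,0,0.005,1],[0,0,0,0,0,0,1]]
  squeeze: 30

```text
t: 14.15
tcp_pos: [0.4335, 0.3027, 0.05]
tool_rot: [0.656, 0.754, -0.002, -0.001]
force: [0.2, -0.0, 0.7]
finger_gap: 0.995
gripper_force: 0.0
```

Emit:
servo_tool:
  rows:
    - [[0,0,0,0,0,0,0.3],[0,0,0,0,0,0,0.1],[0,0,0,0,0,0,-0.1],[0,0,0,0,0,0,-0.3],[0,0,0,0,0,0,-0.4],[0,0,0,0,0,0,-0.5]]

```text
t: 14.65
tcp_pos: [0.4351, 0.3034, 0.0532]
tool_rot: [0.656, 0.755, 0.001, 0.0]
force: [-1.7, -1.2, 6.2]
finger_gap: 0.459
gripper_force: 29.8
```

Emit:
servo_tool:
  rows:
    - [[0,0,0,0,0,0,0.18],[0,0,0,0,0,0,0.18],[0,0,-7,0,0,0,0.18],[0,0,-7,0,0,0,0.18],[0,0,-7,0,0,0,0.18],[0,0,-7,0,0,0,0.18],[0,0,-7,0,0,0,0.18],[0,0,-7,0,0,0,0.18]]

```text
t: 15.32
tcp_pos: [0.435, 0.3033, 0.0518]
tool_rot: [0.339, 0.941, 0.0, 0.0]
force: [-0.4, 0.2, -0.3]
finger_gap: 0.592
gripper_force: 0.0
```

Emit:
servo_tool:
  rows:
    - [[0,0,-7,0,0,0,0.18],[0,0,-7,0,0,0,0.18],[0,0,-7,0,0,0,0.18],[0,0,-7,0,0,0,0.18],[0,0,-7,0,0,0,0.18],[0,0,-7,0,0,0,0.18],[0,0,-6,0,0,0,0.18],[0,0,0,0,0,0,0.18]]

```text
t: 15.98
tcp_pos: [0.435, 0.3033, 0.0518]
tool_rot: [-0.071, 0.997, 0.0, 0.0]
force: [-0.1, -0.1, -0.4]
finger_gap: 0.59
gripper_force: 0.0
```

Emit:
servo_tool:
  rows:
    - [[0,0,0,0,0,0,0],[0,0,0,0,0,0,-0.2],[0,0,0,0,0,0,-0.5],[0,0,0,0,0,0,-0.5],[0,0,0,0,0,0,-0.5]]

```text
t: 16.4
tcp_pos: [0.4351, 0.3035, 0.0521]
tool_rot: [-0.07, 0.998, 0.0, 0.0]
force: [-0.5, 1.9, 2.7]
finger_gap: 0.462
gripper_force: 30.1
```

```bash
python3 - <<'E'
from h import *
from scipy.spatial.transform import Rotation as R
s=manip.sense();r=R.from_quat(s['tool_rot']).as_matrix();print(s['t'],s['q'].round(2),s['tcp_pos'],r.round(4),s['force'],s['gripper_force'])
print('to nut', r.T@(np.array([.6215,.2458,.14])-s['tcp_pos']))
E
```

```text
16.4 [ 0.4   0.72  1.81  0.    0.61 -1.31] [0.4350739  0.30351124 0.05205931] [[-9.903e-01 -1.389e-01  7.000e-04]
 [-1.389e-01  9.903e-01  5.000e-04]
 [-7.000e-04  4.000e-04 -1.000e+00]] [-0.53968709  1.90036603  2.72612206] 30.092384219169617
to nut [-0.17666674 -0.08301575 -0.0878413 ]
```

Emit:
servo_tool:
  rows:
    - [[0,0,0,0,0,-0.03,-0.6],[0,0,0,0,0,-0.03,-0.6],[0,0,0,0,0,-0.028,-0.6],[0,0,0,-0.0294,-0.0138,0,-0.6],[0,0,0,-0.0294,-0.0138,0,-0.6],[0,0,0,-0.0294,-0.0138,0,-0.6],[0,0,0,-0.0294,-0.0138,0,-0.6],[0,0,0,-0.0294,-0.0138,0,-0.6]]
  squeeze: 50

```text
t: 17.07
tcp_pos: [0.5905, 0.2544, 0.139]
tool_rot: [-0.07, 0.998, -0.0, -0.001]
force: [1.2, 0.3, -2.3]
finger_gap: 0.456
gripper_force: 51.5
```

Emit:
servo_tool:
  rows:
    - [[0,0,0,-0.0294,-0.0138,0,-0.6],[0,0,-7,0,0,0,-0.6],[0,0,0,0,0,0,-0.6],[0,0,0,0,0,0,-0.6],[0,0,0,0,0,0,-0.6]]

```text
t: 17.48
tcp_pos: [0.619, 0.2459, 0.1388]
tool_rot: [-0.13, 0.992, -0.0, -0.002]
force: [0.2, -0.4, -2.8]
finger_gap: 0.452
gripper_force: 51.4
```

```bash
cat > st.py <<'E'
from h import *
from scipy.spatial.transform import Rotation as R
def st(n=(.6215,.2458),z=None):
    s=manip.sense();r=R.from_quat(s['tool_rot']).as_matrix();p=s['tcp_pos']
    print(s['t'],'q6',s['q'][5].round(2),'tcp',p.round(4),'yaw',np.degrees(np.arctan2(r[1,0],r[0,0])).round(1),'tilt',r[:,2].round(4),'F',s['force'].round(1),'M',s['ft_torque'].round(2),s['finger_gap'],s['gripper_force'])
    print('to nut',(r.T@(np.array([*n,z or p[2]])-p)).round(4))
E
python3 -c "
from st import *
st()"
```

```text
17.4833 q6 -1.62 tcp [0.619  0.2459 0.1388] yaw -165.1 tilt [-3.7e-03 -7.0e-04 -1.0e+00] F [ 0.2 -0.4 -2.8] M [ 0.02  0.02 -0.03] 0.4519411172938859 51.4087700843811
to nut [-0.0023 -0.0008 -0.    ]
```

Emit:
servo_tool:
  rows:
    - [[0,0,0,-0.0023,-0.0008,0,-0.6],[0,0,0,0,0,0.012,-0.6],[0,0,0,0,0,0.012,-0.6],[0,0,0,0,0,0,-0.6],[0,0,0,0,0,0,-0.6]]

```text
t: 17.9
tcp_pos: [0.6219, 0.2457, 0.1139]
tool_rot: [-0.131, 0.991, -0.0, -0.002]
force: [0.6, 0.0, -1.6]
finger_gap: 0.452
gripper_force: 51.4
```

Emit:
servo_tool:
  rows:
    - [[0,0,0,0,0,0.002,-0.6],[0,0,0,0,0,0.002,-0.6],[0,0,0,0,0,0.001,-0.6],[0,0,0,0,0,0,-0.6]]

```text
t: 18.23
tcp_pos: [0.6239, 0.2458, 0.1115]
tool_rot: [-0.131, 0.991, 0.0, 0.0]
force: [-0.2, -0.1, -0.5]
finger_gap: 0.456
gripper_force: 51.6
```

```bash
python3 -c "
from st import *
st()"
```

```text
18.2333 q6 -1.62 tcp [0.6239 0.2458 0.1115] yaw -165.0 tilt [ 1.e-03  2.e-04 -1.e+00] F [-0.2 -0.1 -0.5] M [ 0.03  0.09 -0.03] 0.45594270444763535 51.60919189453125
to nut [ 0.0023  0.0006 -0.    ]
```

Emit:
servo_tool:
  rows:
    - [[0,0,0,0.0015,0,0.001,-0.6],[0,0,0,0,0,0.001,-0.6],[0,0,0,0,0,0.001,-0.6],[0,0,0,0,0,0.0,-0.6]]

```text
t: 18.57
tcp_pos: [0.6237, 0.2458, 0.1109]
tool_rot: [-0.131, 0.991, 0.0, 0.002]
force: [-1.6, -0.6, 10.7]
finger_gap: 0.452
gripper_force: 52.6
```

```bash
python3 -c "
from st import *
st()"
```

```text
18.5667 q6 -1.62 tcp [0.6237 0.2458 0.1109] yaw -165.0 tilt [ 0.0049  0.0012 -1.    ] F [-1.6 -0.6 10.7] M [-0.01  0.26  0.01] 0.45239272120821794 52.62530028820038
to nut [ 0.0022  0.0006 -0.    ]
```

Emit:
servo_tool:
  rows:
    - [[0,0,0,0,0,-0.003,-0.6],[0,0,0,0.0022,0.0006,0,-0.6],[0,0,0,0,0,0,-0.6],[0,0,0,0,0,0,-0.6]]

```text
t: 18.9
tcp_pos: [0.6204, 0.2453, 0.1115]
tool_rot: [-0.131, 0.991, -0.0, 0.001]
force: [-0.1, -0.6, 5.3]
finger_gap: 0.456
gripper_force: 52.0
```

```bash
python3 -c "
from st import *
st()"
```

```text
18.9 q6 -1.62 tcp [0.6204 0.2453 0.1115] yaw -165.0 tilt [ 1.7e-03  2.0e-04 -1.0e+00] F [-0.1 -0.6  5.3] M [-0.07 -0.13  0.01] 0.45646254044328216 52.01792120933533
to nut [-0.0012  0.0002  0.    ]
```

Emit:
servo_tool:
  rows:
    - [[0,0,0,-0.001,0,0,-0.6],[0,0,0,0,0,0.0005,-0.6],[0,0,0,0,0,0.001,-0.6],[0,0,0,0,0,0,-0.6]]

```text
t: 19.23
tcp_pos: [0.6207, 0.2455, 0.1114]
tool_rot: [-0.131, 0.991, -0.0, -0.0]
force: [-3.6, -1.8, 12.9]
finger_gap: 0.456
gripper_force: 52.9
```

```bash
python3 -c "
from st import *
st()"
```

```text
19.2333 q6 -1.62 tcp [0.6207 0.2455 0.1114] yaw -165.0 tilt [-1.e-04 -4.e-04 -1.e+00] F [-3.6 -1.8 12.9] M [-0.21  0.41 -0.01] 0.45604673822365327 52.94757306575775
to nut [-0.0009  0.0001 -0.    ]
```

Emit:
servo_tool:
  rows:
    - [[0,0,4,0,0,0.0,-0.6],[0,0,4,0,0,0,-0.6],[0,0,4,0,0,0.0,-0.6],[0,0,4,0,0,0,-0.6]]

```text
t: 19.57
tcp_pos: [0.6217, 0.2464, 0.1113]
tool_rot: [0.01, 1.0, 0.001, 0.001]
force: [-1.7, 2.0, 10.2]
finger_gap: 0.456
gripper_force: 52.6
```

```bash
python3 -c "
from st import *
st()"
```

```text
19.5667 q6 -1.34 tcp [0.6217 0.2464 0.1113] yaw 178.8 tilt [ 0.0028  0.0015 -1.    ] F [-1.7  2.  10.2] M [0.2  0.1  0.03] 0.45550032955581166 52.6325923204422
to nut [ 0.0002 -0.0006 -0.    ]
```

Emit:
servo_tool:
  rows:
    - [[0,0,4,0,0,0.0,-0.6],[0,0,4,0,0,0,-0.6],[0,0,4,0,0,0.0,-0.6],[0,0,0,0,0,0,-0.6]]

```text
t: 19.9
tcp_pos: [0.6222, 0.2465, 0.1113]
tool_rot: [0.114, 0.993, 0.001, 0.002]
force: [-0.4, 1.3, 9.5]
finger_gap: 0.452
gripper_force: 52.5
```

```bash
python3 -c "
from st import *
st()"
```

```text
19.9 q6 -1.13 tcp [0.6222 0.2465 0.1113] yaw 166.9 tilt [ 0.0038  0.0017 -1.    ] F [-0.4  1.3  9.5] M [ 0.12 -0.01  0.04] 0.4521723378063944 52.50271439552307
to nut [ 0.0005 -0.0008 -0.    ]
```

Emit:
servo_tool:
  rows:
    - [[0,0,0,0.0005,-0.0008,0.0005,-0.6],[0,0,3,0,0,0,-0.6],[0,0,3,0,0,0,-0.6],[0,0,-3,0,0,0,-0.6],[0,0,-4,0,0,0,-0.6]]

```text
t: 20.32
tcp_pos: [0.6221, 0.2456, 0.1112]
tool_rot: [0.103, 0.995, 0.001, 0.003]
force: [0.2, 0.5, 10.8]
finger_gap: 0.453
gripper_force: 52.6
```

```bash
python3 -c "
from st import *
st()"
```

```text
20.3167 q6 -1.16 tcp [0.6221 0.2456 0.1112] yaw 168.2 tilt [ 0.0053  0.0014 -1.    ] F [ 0.2  0.5 10.8] M [-0.06 -0.19 -0.04] 0.4531557200475666 52.57079601287842
to nut [ 0.0006  0.     -0.    ]
```

Emit:
servo_tool:
  rows:
    - [[0,0,-4.5,0,0,0,-0.6],[0,0,-4.5,0,0,0,-0.6],[0,0,-4.5,0,0,0,-0.6],[0,0,-4.5,0,0,0,-0.6],[0,0,-4.5,0,0,0,-0.6],[0,0,-4.5,0,0,0,-0.6],[0,0,-4.5,0,0,0,-0.6],[0,0,0,0,0,0,-0.6]]

```text
t: 20.98
tcp_pos: [0.6225, 0.2451, 0.1112]
tool_rot: [-0.171, 0.985, -0.0, 0.003]
force: [-0.2, -0.3, 10.9]
finger_gap: 0.453
gripper_force: 52.5
```

```bash
python3 -c "
from st import *
st()"
```

```text
20.9833 q6 -1.71 tcp [0.6225 0.2451 0.1112] yaw -160.3 tilt [ 5.9e-03  9.0e-04 -1.0e+00] F [-0.2 -0.3 10.9] M [-0.07 -0.26 -0.03] 0.45347016342090546 52.53927826881409
to nut [ 0.0007  0.001  -0.    ]
```

The first socket stays on top of the nut through the whole angle sweep, so it's too small. I'll put it back.

Emit:
servo_tool:
  rows:
    - [[0,0,0,0,0,-0.035,-0.6],[0,0,0,0.0313,0.0236,0,-0.6],[0,0,0,0.0313,0.0236,0,-0.6],[0,0,0,0.0313,0.0236,0,-0.6],[0,0,0,0.0313,0.0236,0,-0.6],[0,0,0,0.0313,0.0236,0,-0.6],[0,0,0,0,0,0,-0.6],[0,0,0,0,0,0,-0.6]]

```text
t: 21.65
tcp_pos: [0.4293, 0.3039, 0.1429]
tool_rot: [-0.171, 0.985, -0.001, -0.002]
force: [0.7, 0.6, -2.5]
finger_gap: 0.455
gripper_force: 53.3
```

```bash
python3 -c "
from st import *
st((.4351,.3035),.0525)"
```

```text
21.65 q6 -1.51 tcp [0.4293 0.3039 0.1429] yaw -160.3 tilt [-0.0047 -0.0019 -1.    ] F [ 0.7  0.6 -2.5] M [ 0.02 -0.03  0.01] 0.4552813263938801 53.26472997665405
to nut [-0.0057 -0.0023  0.0904]
```

Emit:
servo_tool:
  rows:
    - [[0,0,0,-0.005,-0.002,0.0,-0.6],[0,0,0,0,0,0.03,-0.6],[0,0,0,0,0,0.03,-0.6],[0,0,0,0,0,0.01,-0.6],[0,0,0,0,0,0.0,-0.6],[0,0,0,0,0,0.0,-0.6]]

```text
t: 22.15
tcp_pos: [0.4396, 0.3033, 0.0733]
tool_rot: [-0.169, 0.986, -0.0, -0.0]
force: [-0.1, 0.0, -2.1]
finger_gap: 0.449
gripper_force: 53.2
```

```bash
python3 -c "
from st import *
st((.4351,.3035),.0525)"
```

```text
22.15 q6 -1.52 tcp [0.4396 0.3033 0.0733] yaw -160.5 tilt [-7.e-04 -3.e-04 -1.e+00] F [-0.1  0.  -2.1] M [ 0.06 -0.03 -0.02] 0.44883653529867135 53.15607011318207
to nut [0.0041 0.0017 0.0208]
```

Emit:
servo_tool:
  rows:
    - [[0,0,0,0.004,0.0015,0.0,-0.6],[0,0,0,0,0,0.0,-0.6],[0,0,0,0,0,0.004,-0.6],[0,0,0,0,0,0.0,-0.6]]

```text
t: 22.48
tcp_pos: [0.4345, 0.3039, 0.0704]
tool_rot: [-0.17, 0.985, 0.0, 0.001]
force: [-0.6, 0.3, -2.1]
finger_gap: 0.451
gripper_force: 53.2
```

```bash
python3 -c "
from st import *
st((.4351,.3035),.0525)"
```

```text
22.4833 q6 -1.51 tcp [0.4345 0.3039 0.0704] yaw -160.5 tilt [ 1.2e-03  5.0e-04 -1.0e+00] F [-0.6  0.3 -2.1] M [-0.04 -0.02 -0.07] 0.45109695504666 53.15701246261597
to nut [-0.0004 -0.0006  0.0179]
```

Emit:
servo_tool:
  rows:
    - [[0,0,0,0,0,0.007,-0.6],[0,0,0,0,0,0.006,-0.6],[0,0,0,0,0,0.004,-0.6],[0,0,0,0,0,0.0,-0.6],[0,0,0,0,0,0.0,-0.6]]

```text
t: 22.9
tcp_pos: [0.4341, 0.3036, 0.0524]
tool_rot: [-0.17, 0.986, -0.0, -0.0]
force: [0.3, 0.5, -1.7]
finger_gap: 0.458
gripper_force: 53.6
```

Emit:
servo_tool:
  rows:
    - [[0,0,0,0,0,0,0.1],[0,0,0,0,0,0,0.15],[0,0,0,0,0,0,0.18],[0,0,0,0,0,-0.03,0.18],[0,0,0,0,0,-0.03,0.18],[0,0,0,0,0,-0.03,0.18],[0,0,0,0,0,0,0.18],[0,0,0,0,0,0,0.18]]

```text
t: 23.57
tcp_pos: [0.4354, 0.3043, 0.1446]
tool_rot: [-0.17, 0.986, 0.001, 0.002]
force: [0.8, 0.7, -0.1]
finger_gap: 0.589
gripper_force: 0.0
```

```bash
python3 -c "
from st import *
st((.4433,.2354),.0525)
st((.4541,.1672),.0525)
a=manip.snapshot('wrist');b=manip.snapshot('scene')
o=np.hstack([cv2.resize(a,(400,300),interpolation=cv2.INTER_AREA),cv2.resize(b[150:300,200:400],(400,300),interpolation=cv2.INTER_CUBIC)])
cv2.imwrite('pics/c5.png',o)"
```

```text
23.5667 q6 -1.51 tcp [0.4354 0.3043 0.1446] yaw -160.5 tilt [ 0.0044  0.0019 -1.    ] F [ 0.8  0.7 -0.1] M [-0.02  0.03  0.02] 0.5891269865636858 0.0
to nut [ 0.016  -0.0676  0.092 ]
23.5667 q6 -1.51 tcp [0.4354 0.3043 0.1446] yaw -160.5 tilt [ 0.0044  0.0019 -1.    ] F [ 0.8  0.7 -0.1] M [-0.02  0.03  0.02] 0.5891269865636858 0.0
to nut [ 0.0287 -0.1354  0.092 ]
```

View pics/c5.png

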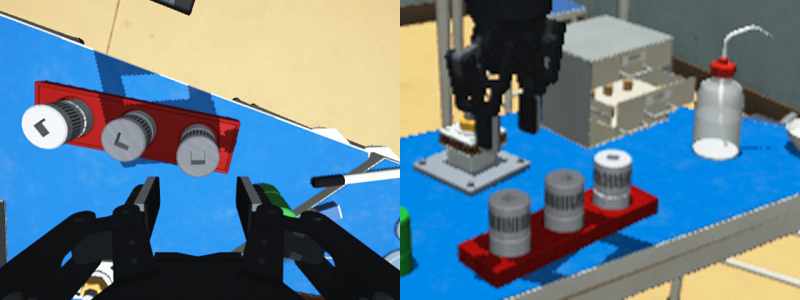

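Socket 1 is back upright in its well (left picture, far right; right picture, nearest). Next is the far socket, on the -y side.

Emit:
servo_tool:
  rows:
    - [[0,0,0,0.0072,-0.034,0,0.18],[0,0,0,0.0072,-0.034,0,0.18],[0,0,0,0.0072,-0.034,0,0.18],[0,0,0,0.0072,-0.034,0,0.18],[0,0,0,0,0,0,0.18],[0,0,0,0,0,0,0.18],[0,0,0,0,0,0,0.18]]
  squeeze: 30

```text
t: 24.25
tcp_pos: [0.4519, 0.1659, 0.1418]
tool_rot: [-0.169, 0.986, 0.0, -0.001]
force: [0.8, -0.2, -0.2]
finger_gap: 0.589
gripper_force: 0.0
```

```bash
python3 -c "
from st import *
st((.4545,.1665),.052)"
```

```text
24.25 q6 -1.79 tcp [0.4519 0.1659 0.1418] yaw -160.5 tilt [-2.5e-03  1.0e-04 -1.0e+00] F [ 0.8 -0.2 -0.2] M [0.02 0.02 0.01] 0.5890501184325638 0.0
to nut [-0.0029 -0.0004  0.0898]
```

Lower, grip, release, turn 90° and regrip to centre it.

Emit:
servo_tool:
  rows:
    - [[0,0,0,-0.0015,-0.0004,0,0.18],[0,0,0,0,0,0.03,0.18],[0,0,0,0,0,0.03,0.18],[0,0,0,0,0,0.025,0.18],[0,0,0,0,0,0.005,0.18],[0,0,0,0,0,0,0.1],[0,0,0,0,0,0,-0.1],[0,0,0,0,0,0,-0.3]]

```text
t: 24.92
tcp_pos: [0.4547, 0.1667, 0.0538]
tool_rot: [-0.17, 0.985, -0.0, 0.001]
force: [0.7, -1.2, -1.9]
finger_gap: 0.462
gripper_force: 30.3
```

Emit:
servo_tool:
  rows:
    - [[0,0,0,0,0,0,-0.4],[0,0,0,0,0,0,-0.5],[0,0,0,0,0,0,-0.5]]

```text
t: 25.17
tcp_pos: [0.4546, 0.1661, 0.0537]
tool_rot: [-0.17, 0.986, -0.0, 0.001]
force: [0.2, -0.3, -2.0]
finger_gap: 0.461
gripper_force: 30.3
```

Emit:
servo_tool:
  rows:
    - [[0,0,0,0,0,0,0.15],[0,0,0,0,0,0,0.18],[0,0,7,0,0,0,0.18],[0,0,7,0,0,0,0.18],[0,0,7,0,0,0,0.18],[0,0,7,0,0,0,0.18],[0,0,7,0,0,0,0.18],[0,0,7,0,0,0,0.18]]

```text
t: 25.83
tcp_pos: [0.4543, 0.166, 0.053]
tool_rot: [0.198, 0.98, 0.0, 0.0]
force: [-0.6, -0.1, -0.2]
finger_gap: 0.594
gripper_force: 0.0
```

Emit:
servo_tool:
  rows:
    - [[0,0,7,0,0,0,0.18],[0,0,7,0,0,0,0.18],[0,0,7,0,0,0,0.18],[0,0,7,0,0,0,0.18],[0,0,7,0,0,0,0.18],[0,0,7,0,0,0,0.18],[0,0,6,0,0,0,0.18],[0,0,0,0,0,0,0.18]]

```text
t: 26.5
tcp_pos: [0.4543, 0.166, 0.053]
tool_rot: [0.578, 0.816, 0.0, 0.0]
force: [-0.1, -0.4, -0.1]
finger_gap: 0.593
gripper_force: 0.0
```

Emit:
servo_tool:
  rows:
    - [[0,0,0,0,0,0,0],[0,0,0,0,0,0,-0.2],[0,0,0,0,0,0,-0.5],[0,0,0,0,0,0,-0.5],[0,0,0,0,0,0,-0.5]]

```text
t: 26.92
tcp_pos: [0.4543, 0.166, 0.0531]
tool_rot: [0.577, 0.817, 0.0, 0.0]
force: [0.4, -1.2, 4.0]
finger_gap: 0.459
gripper_force: 30.1
```

```bash
python3 -c "
from st import *
st((.622,.2458),.14)"
```

```text
26.9167 q6 -0.22 tcp [0.4543 0.166  0.0531] yaw 109.6 tilt [ 5.e-04 -0.e+00 -1.e+00] F [ 0.4 -1.2  4. ] M [-0.11  0.07  0.05] 0.4586750910455423 30.06362110376358
to nut [ 0.019   0.1848 -0.0868]
```

Emit:
servo_tool:
  rows:
    - [[0,0,0,0,0,-0.03,-0.6],[0,0,0,0,0,-0.03,-0.6],[0,0,0,0,0,-0.027,-0.6],[0,0,0,0.0038,0.0368,0,-0.6],[0,0,0,0.0038,0.0368,0,-0.6],[0,0,0,0.0038,0.0368,0,-0.6],[0,0,0,0.0038,0.0368,0,-0.6],[0,0,0,0.0038,0.0368,0,-0.6]]
  squeeze: 50

```text
t: 27.58
tcp_pos: [0.6218, 0.2461, 0.1392]
tool_rot: [0.577, 0.817, -0.001, -0.001]
force: [-0.1, -0.1, -1.9]
finger_gap: 0.454
gripper_force: 51.2
```

Emit:
servo_tool:
  rows:
    - [[0,0,4,0,0,0,-0.6],[0,0,3.5,0,0,0,-0.6],[0,0,0,0,0,0,-0.6],[0,0,0,0,0,0,-0.6],[0,0,0,0,0,0,-0.6]]

```text
t: 28.0
tcp_pos: [0.6204, 0.2452, 0.1392]
tool_rot: [0.629, 0.778, -0.001, -0.001]
force: [-0.4, -0.2, -2.1]
finger_gap: 0.458
gripper_force: 51.2
```

```bash
python3 -c "
from st import *
st((.622,.2458),.1126)"
```

```text
28.0 q6 -0.0 tcp [0.6204 0.2452 0.1392] yaw 102.1 tilt [-1.7e-03 -3.0e-04 -1.0e+00] F [-0.4 -0.2 -2.1] M [ 0.01  0.04 -0.01] 0.4581673682277663 51.22206151485443
to nut [0.0002 0.0018 0.0266]
```

Emit:
servo_tool:
  rows:
    - [[0,0,0,0.0002,0.0015,0,-0.6],[0,0,0,0,0,0.012,-0.6],[0,0,0,0,0,0.01,-0.6],[0,0,0,0,0,0,-0.6],[0,0,0,0,0,0,-0.6],[0,0,0,0,0,0,-0.6]]

```text
t: 28.5
tcp_pos: [0.6224, 0.2459, 0.1173]
tool_rot: [0.629, 0.777, -0.0, -0.0]
force: [-0.0, -1.0, -2.6]
finger_gap: 0.452
gripper_force: 51.2
```

```bash
python3 -c "
from st import *
st((.622,.2458),.1126)"
```

```text
28.5 q6 -0.0 tcp [0.6224 0.2459 0.1173] yaw 102.0 tilt [-8.e-04 -1.e-04 -1.e+00] F [-0.  -1.  -2.6] M [-0.01 -0.04 -0.01] 0.4522144784788026 51.24164521694183
to nut [ 0.     -0.0004  0.0047]
```

Centred. Down to contact in small steps.

Emit:
servo_tool:
  rows:
    - [[0,0,0,0,-0.0003,0.003,-0.6],[0,0,0,0,0,0.002,-0.6],[0,0,0,0,0,0.0015,-0.6],[0,0,0,0,0,0.001,-0.6],[0,0,0,0,0,0,-0.6]]

```text
t: 28.92
tcp_pos: [0.6228, 0.2459, 0.1103]
tool_rot: [0.629, 0.777, 0.0, 0.0]
force: [1.4, -0.4, -1.8]
finger_gap: 0.45
gripper_force: 51.2
```

```bash
python3 -c "
from st import *
st((.622,.2458),.1126)"
```

```text
28.9167 q6 -0.0 tcp [0.6228 0.2459 0.1103] yaw 102.0 tilt [ 1.1e-03  2.0e-04 -1.0e+00] F [ 1.4 -0.4 -1.8] M [ 0.03 -0.18  0.02] 0.45027260080267884 51.218247413635254
to nut [ 0.     -0.0008 -0.0023]
```

It's going over the nut. Continue down.

Emit:
servo_tool:
  rows:
    - [[0,0,0,0,-0.0005,0.003,-0.6],[0,0,0,0,0,0.003,-0.6],[0,0,0,0,0,0.003,-0.6],[0,0,0,0,0,0.001,-0.6],[0,0,0,0,0,0,-0.6],[0,0,0,0,0,0,-0.6]]

```text
t: 29.42
tcp_pos: [0.6233, 0.246, 0.1008]
tool_rot: [0.629, 0.777, 0.001, 0.001]
force: [5.2, 1.3, 0.4]
finger_gap: 0.456
gripper_force: 51.5
```

```bash
python3 -c "
from st import *
st((.622,.2458),.1006)"
```

```text
29.4167 q6 -0.0 tcp [0.6233 0.246  0.1008] yaw 102.0 tilt [ 3.4e-03  8.0e-04 -1.0e+00] F [5.2 1.3 0.4] M [ 0.24 -0.92 -0.01] 0.4562775810809155 51.50688707828522
to nut [ 0.     -0.0013  0.0002]
```

Emit:
servo_tool:
  rows:
    - [[0,0,5,0,0.0008,0.0003,-0.6],[0,0,5,0,0,0,-0.6],[0,0,5,0,0,0,-0.6],[0,0,5,0,0,0,-0.6],[0,0,0,0,0,0,-0.6]]

```text
t: 29.83
tcp_pos: [0.6239, 0.2463, 0.1008]
tool_rot: [0.755, 0.656, 0.001, 0.001]
force: [3.9, 1.7, 1.4]
finger_gap: 0.454
gripper_force: 51.5
```

```bash
python3 -c "
from st import *
st((.622,.2458),.1006)"
```

```text
29.8333 q6 0.35 tcp [0.6239 0.2463 0.1008] yaw 82.0 tilt [ 3.1e-03  8.0e-04 -1.0e+00] F [3.9 1.7 1.4] M [ 0.22 -0.78  0.02] 0.45354647059673203 51.510465145111084
to nut [-0.0007 -0.0018  0.0002]
```

Emit:
servo_tool:
  rows:
    - [[0,0,5,0.0,0.0008,0,-0.6],[0,0,5,0,0,0,-0.6],[0,0,5,0,0,0,-0.6]]

```text
t: 30.08
tcp_pos: [0.624, 0.2463, 0.1008]
tool_rot: [0.834, 0.552, 0.001, 0.0]
force: [3.7, 2.1, 3.0]
finger_gap: 0.451
gripper_force: 51.6
```

```bash
python3 -c "
from st import *
st((.622,.2458),.1006)"
```

```text
30.0833 q6 0.61 tcp [0.624  0.2463 0.1008] yaw 67.0 tilt [ 1.6e-03  7.0e-04 -1.0e+00] F [3.7 2.1 3. ] M [ 0.24 -0.59  0.23] 0.45139083324620705 51.63510739803314
to nut [-0.0012 -0.0016  0.0002]
```

Emit:
servo_tool:
  rows:
    - [[0,0,5,0.0,0,0,-0.6],[0,0,5,0,0,0,-0.6],[0,0,5,0,0,0,-0.6]]

```text
t: 30.33
tcp_pos: [0.6239, 0.2463, 0.1008]
tool_rot: [0.899, 0.438, 0.001, 0.0]
force: [2.1, 2.0, 3.4]
finger_gap: 0.453
gripper_force: 51.6
```

```bash
python3 -c "
from st import *
st((.622,.2458),.1006)"
```

```text
30.3333 q6 0.87 tcp [0.6239 0.2463 0.1008] yaw 52.0 tilt [ 1.6e-03  6.0e-04 -1.0e+00] F [2.1 2.  3.4] M [ 0.3  -0.56  0.21] 0.453110585169734 51.627795696258545
to nut [-0.0016 -0.0012  0.0002]
```

Emit:
servo_tool:
  rows:
    - [[0,0,5,0.0,0,0,-0.6],[0,0,5,0,0,0,-0.6],[0,0,5,0,0,0,-0.6],[0,0,5,0,0,0,-0.6],[0,0,5,0,0,0.0005,-0.6],[0,0,0,0,0,0,-0.6],[0,0,0,0,0,0,-0.6],[0,0,0,0,0,0,-0.6]]

```text
t: 31.0
tcp_pos: [0.624, 0.2463, 0.1007]
tool_rot: [0.972, 0.235, 0.001, -0.0]
force: [2.4, 1.7, 6.0]
finger_gap: 0.457
gripper_force: 51.8
```

```bash
python3 -c "
from st import *
st((.622,.2458),.1006)
a=manip.snapshot('wrist');b=manip.snapshot('scene')
q=pix('scene',[.624,.246,.06]).astype(int)
o=np.hstack([cv2.resize(a,(400,300),interpolation=cv2.INTER_AREA),cv2.resize(b[q[1]-45:q[1]+45,q[0]-60:q[0]+60],(400,300),interpolation=cv2.INTER_CUBIC)])
t=manip.snapshot('scene')[150:300,200:400];o2=np.hstack([cv2.resize(t,(400,300)),np.zeros((300,400,3),np.uint8)])
cv2.imwrite('pics/c6.png',np.vstack([o,o2]))"
```

```text
31.0 q6 1.31 tcp [0.624  0.2463 0.1007] yaw 27.1 tilt [ 0.0017  0.0011 -1.    ] F [2.4 1.7 6. ] M [ 0.28 -0.49 -0.02] 0.4572482477933958 51.792404651641846
to nut [-0.002  -0.0004  0.0001]
```

View pics/c6.png

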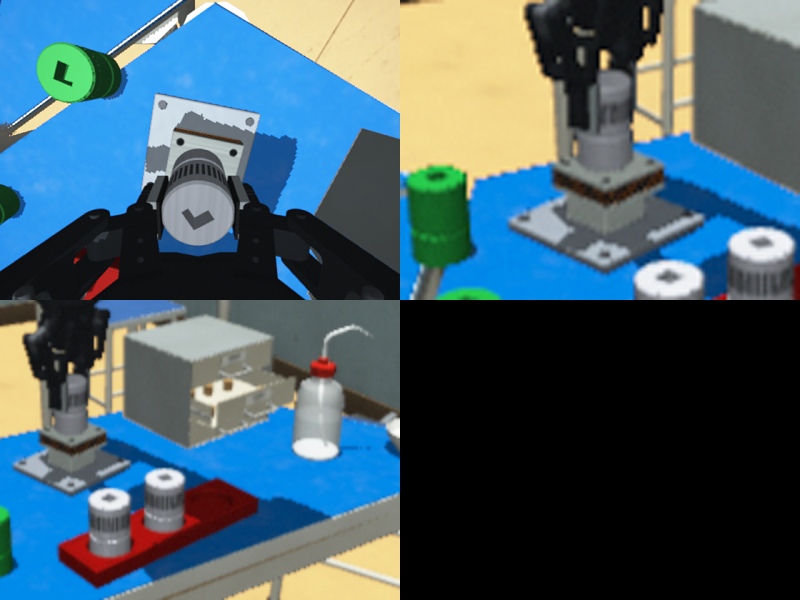

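The socket sits on the washer, the stack is flush and the other two stand in the wells. As a last check, turning back inside the play should show no torque if the socket really fits.

Emit:
servo_tool:
  rows:
    - [[0,0,-4,0,0,0,-0.6],[0,0,-4,0,0,0,-0.6]]

```text
t: 31.32
tcp_pos: [0.6235, 0.246, 0.1007]
tool_rot: [0.953, 0.303, 0.0, -0.0]
force: [1.0, 0.1, 5.9]
finger_gap: 0.456
gripper_force: 51.8
```

```bash
python3 -c "
from st import *
st()"
```

```text
31.3167 q6 1.16 tcp [0.6235 0.246  0.1007] yaw 35.3 tilt [ 3.e-04  5.e-04 -1.e+00] F [1.  0.1 5.9] M [ 0.21 -0.21 -0.12] 0.4559403097818444 51.833696365356445
to nut [-0.0017 -0.0009 -0.    ]
```

Emit:
servo_tool:
  rows:
    - [[0,0,4,0,0,0,-0.6],[0,0,4,0,0,0,-0.6],[0,0,2,0,0,0,-0.6]]

```text
t: 31.57
tcp_pos: [0.624, 0.2463, 0.1007]
tool_rot: [0.976, 0.217, 0.001, -0.0]
force: [2.7, 2.0, 4.5]
finger_gap: 0.454
gripper_force: 51.8
```

```bash
python3 -c "
from st import *
st()"
```

```text
31.5667 q6 1.34 tcp [0.624  0.2463 0.1007] yaw 25.0 tilt [ 1.8e-03  8.0e-04 -1.0e+00] F [2.7 2.  4.5] M [ 0.35 -0.5   0.2 ] 0.45407370503588956 51.75195336341858
to nut [-0.0025 -0.0006 -0.    ]
```

Emit:
servo_tool:
  rows:
    - [[0,0,0,0,0,0,-0.6],[0,0,0,0,0,0,-0.6],[0,0,0,0,0,0,-0.6],[0,0,0,0,0,0,-0.6]]

```text
t: 31.9
tcp_pos: [0.624, 0.2463, 0.1007]
tool_rot: [0.976, 0.218, 0.001, -0.0]
force: [3.2, 1.7, 5.9]
finger_gap: 0.46
gripper_force: 51.8
```

```bash
python3 -c "
from st import *
st()"
```

```text
31.9 q6 1.34 tcp [0.624  0.2463 0.1007] yaw 25.2 tilt [ 0.0017  0.0011 -1.    ] F [3.2 1.7 5.9] M [ 0.32 -0.45  0.01] 0.45983075997718154 51.81793391704559
to nut [-0.0025 -0.0006 -0.    ]
```

```bash
python3 -c "
from station import manip
print(manip.sign_off())"
```

```text
the job is handed in; nothing more can be done
None
```

I've handed the job in, but sign-off returned no verdict: the plates are squared, the gripper holds the fitting socket (the one from the -y well) fully down on the nut, and the too-small one is back upright in its well. The nut was turned clockwise by more than the eighth turn, roughly 60–75° by my estimate from wrist angle and torque, since the socket hid its mark.

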